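Lock the lamp-house cover with the paddle-handled driver

TASK

One of the two slotted fasteners on the lamp house's cover is still open: its slot does not point at the dark marks beside it. Take the wide-bladed screwdriver with the flat paddle handle out of the tool stand, seat its blade in that slot, push down and, keeping the push, turn clockwise until it is fully home with the slot in line with its marks, then let it spring back up. Hang the screwdriver back upright in the free hole of the stand and let go.

Things in the scene. Friction and masses are not known exactly. Their poses are not given: they have to be found in the camera images.
- driver: Screwdriver hanging upright in the stand; the only one with a flat paddle handle. Origin: middle of the blade's tip edge; z up the tool, x along blade width and handle width. Blade 20 (x) x 4 (y) x 18 mm, shank 8 mm; guard disc 44 mm across at z 70-75 mm, handle 32 (x) x 20 mm (y), z 75 to 150 mm: grip across the 20 mm at z 120 mm. About 160 g. Two bystander drivers: round, shorter handles.
- stand: Fixed aluminium stand; top plate 66 (x) x 196 mm (y), 10 mm thick, upper face 85 mm above the table, three 33 mm through holes at x = 0, y = -62, 0, +62 mm. Origin: centre of its foot on the table. The driver starts in any one hole, blade roughly along the stand's y, its guard on the plate and its tip 15 mm above the table; two other tools fill the other holes.
- fastener: The open fastener on the cover of the fixed cream lamp house (150 x 210 mm): black collar 60 mm across, 3 mm high, steel slotted head 48 mm across. Origin: on its axis, on the cover, 69 mm above the table. Two dark marks on the cover at y = -37 and +37 mm show the slot's locked direction (y). Its twin 104 mm off along y is already locked and does not turn.
- slot (a point): Centre of the open slot's floor, on the fastener's axis, 79 mm above the table at rest; x along the slot (modulo half a turn), z up; turns and sinks with the head. Slot: right across the 48 mm head, 14 mm deep, 18 mm wide at its mouth (93 mm above the table), tapering to 9 mm at the floor; the seated blade has 2.5 mm play each side and turns about 0.25 rad before it drives the head.
- lock (a joint): Turn of the fastener's head, rad, growing clockwise seen from above: 0 to 0.08 at the start (slot about 60 degrees anticlockwise of its marks), 1.047 when fully home, against a stop. Friction 0.04 N m; it stays where left. Between about 0.15 and 0.85 a bayonet stop lets it turn only while the head is pushed down more than 5 mm.
- press (a joint): How far the head is pushed down against its spring, m: 0 at rest, 0.007 at most (hard stop). Takes 2 N to start, 7 N at 0.007. Springs back up when the push ends with the head fully home.

How it is judged:
On the way, in this order (a step that is already met when the one before it is completed fails the run):
1. the driver's blade is in the open fastener's slot and has pushed its head down by at least 5 mm (value of joint press above 0.005 m and contact force between driver and fastener above 1 N and distance between driver and slot below 0.016 m and value of joint lock below 0.5 rad), for 0.1 s.
2. the driver has turned the fastener home (within 10 degrees), blade still in the slot (value of joint lock above 0.872 rad and distance between driver and slot below 0.018 m), for 0.1 s.
At the end, for the whole second after the job is handed in: The fastener is turned home (slot within 10 degrees of its marks) and has sprung back up (within 1.5 mm); the driver hangs at rest and upright (within 0.2 rad) in a hole of the stand, its guard on the plate (tip height within 10 mm of where it hung) (value of joint lock above 0.872 rad and value of joint press below 0.0015 m and z of driver in the frame of stand between 0.005 and 0.025 m and angle between driver's own z axis and vertical below 0.2 rad and x of driver in the frame of stand between -0.02 and 0.02 m and y of driver in the frame of stand between -0.085 and 0.085 m and linear speed of driver below 0.02 m/s); the robot touches nothing.
It also fails if it takes over 48 s, if anything falls off the work surface, if the arm or the gripper's body presses on something with over 40 N, if the wrist force passes 120 N, or if a joint passes its speed limit or range.

ROBOT

A 7-joint arm with a two-finger parallel gripper is mounted at the origin on the work surface. World frame = base frame: x ahead of the robot, y to its left, z up, the work surface at z = 0. Lengths are in m, angles in rad, forces in N, time in s.
With the tool pointing down it reaches from about 0.35 to 0.9 m from the base axis. Payload 19.9 kg.
Tool frame: the origin (TCP) lies midway between the tips of the shut fingers; the grasp point (between the pads) lies 19 mm behind it; z points along the fingers, y is the direction in which the jaws open and shut (so a half turn about z gives the same grasp; the last joint's range is limited). The gripper opens to 85 mm and grips with 20 to 120 N. Pads are 22 mm wide; open, the fingers measure 114 mm over their backs; the gripper's body (76 mm by 85 mm) begins 54 mm behind the grasp point. The pads swing forward as they close: fully open they stand 13 mm farther back than shut.
Start: joints at [-1.19, 0.417, -0.01, 1.614, 0.005, 1.111, -0.053], TCP at [0.256, 0.57, 0.231] pointing down, gripper open.
Joint ranges: [-2.81, 2.81], [-0.39, 2.02], [-1.27, 1.25], [0.06, 2.57], [-1.19, 4.33], [0.19, 2], [-2.82, 2.82]. Speed limits (rad/s): [1.89, 1.89, 2.39, 2.39, 3.01, 3.01, 3.01].

INTERFACE

Orientations are given as a unit quaternion [x, y, z, w].
In Python, from station import * gives the robot as it stands. The module is installed in compiled form; this text tells all that it offers.
- The arm moves only by the tool servo_tool, never from a script. Its argument "plan" is a list that holds one entry, the list of rows, each a list of 5 numbers: the shift along the tool's x, y, z in m, then the turn about the tool's z in degrees, then the closure in counts, from 0 (fully open) to 255 (shut). A call has 1 to 5 rows; each row is the pose to reach, as a shift and turn from the pose commanded when the call began, along the tool's axes at that moment; what a row does not reach only later rows make up. A row lasts 1/10 s, in which the tool goes at most 50 mm and 8.59 degrees, less where a joint would pass 70% of its speed; a pose out of reach is approached as far as the arm can. A call with a gripper value outside its range is refused whole. The fingers move at their own pace and stop on an object; "squeeze" is the grip in N (left out, the last holds). Time passes only in rows, so rows that repeat a pose let the fingers close. It gives the time, the measured TCP pose, the force and the opening at its end, in the units of the state.
- get_state(): the state, without advancing time (a new reading comes with each control period).
- grab_frame(name): name is "scene" or "side" or "wrist"; returns the picture (400x640x3 uint8, red, green, blue); there is no depth.
- camera_params(name): a dict with "vfov" (degrees; the focal length in pixels is half the picture's height over the tangent of half this angle, whatever the lens; pixels are square), "cx", "cy" (the principal point, pixels), "origin" and "rotation" of the camera in the world; the wrist camera has in their place "hand_eye" (4x4, takes a point from camera to tool coordinates, whose origin is the TCP and whose axes are the flange's). Camera axes: x right, y up, looking along -z (the intrinsics and any distortion apply to the point x, -y, -z); pixel columns grow to the right and rows downward; lengths in m; the calibration is good to about 2 mm. A picture is of the moment at which its call begins: read the wrist's pose just before it. camera_params takes no time and is no camera call.
- sign_off(): hands the job in, once; it reports no verdict.
The state is a dict: "time": time; "q": joint angles; "qvel": joint speeds; "joint_efforts": joint torques, N m; "tcp_pos": TCP position; "orientation": TCP orientation; "wrist_force": force on the tool from outside, world axes, zero at the start; "moment": the same for the moment, N m; "grip_width": finger opening in m.
Only numpy, scipy, OpenCV 4.12 (cv2) and the standard library are available. Lean on these libraries where they do the work, as an engineer would, in place of code of your own. Each camera call takes 0.05 s, during which the arm holds its last target.

## Working session

There is one attempt and no reset: what is moved stays moved. The work goes in short steps, Python scripts to look and compute and a tool call to move; the robot and the scene stay as the last step left them, time stands still between calls to the robot, and variables do not carry over. Pictures are saved under pics/ and viewed, and the job is handed in when it is done.

Besides the shell and the picture viewer there is one more tool, called after "Request:" by a JSON object that holds its "fn" and its "kwargs", one argument or row to a line. servo_tool: Moves the arm, as the interface text tells. Its arguments: {"type":"object","properties":{"plan":{"type":"array","items":{"type":"array","items":{"type":"array","items":{"type":"number"}}}},"squeeze":{"type":"number"}},"required":["plan"]}

```bash
mkdir -p pics; cat > h.py <<'E'
from station import *
import numpy as np, cv2
def save(n,im): cv2.imwrite(f'pics/{n}.png',cv2.cvtColor(im,cv2.COLOR_RGB2BGR))
E
python3 - <<'E'
from h import *
s=get_state()
for k,v in s.items(): print(k,np.round(v,4))
for n in ("scene","side","wrist"):
    p=camera_params(n); print(n,p)
    save(n+'0',grab_frame(n))
E
```

```text
time 0.0
q [-1.1905  0.418  -0.0103  1.6142  0.0047  1.1107 -0.053 ]
qvel [ 0.0007 -0.0003  0.0003  0.001   0.0002  0.0008 -0.0002]
joint_efforts [-1.90000e-03 -8.64462e+01  6.77700e-01 -4.34881e+01  1.90000e-02
  7.60000e-03  0.00000e+00]
tcp_pos [0.2557 0.5699 0.2306]
orientation [ 2.093e-01  9.778e-01 -6.000e-04 -1.000e-04]
wrist_force [ 0.087  -0.3056 -0.6252]
moment [-0.0036  0.04    0.0489]
grip_width 0.0854
scene {'vfov': 45.29746463186668, 'cx': 318.72237127485516, 'cy': 201.36114682430497, 'origin': array([1.03224183, 0.56656493, 0.70091621]), 'rotation': array([0.14451776, 0.37945227, 0.84498817, 0.348031  ])}
side {'vfov': 55.933928309754336, 'cx': 318.7400154019471, 'cy': 198.48823547581603, 'origin': array([ 0.42086232, -0.50596992,  0.62411026]), 'rotation': array([ 0.39421506, -0.03229002, -0.0832648 ,  0.91466869])}
wrist {'vfov': 67.15899654531398, 'cx': 315.69790187171793, 'cy': 199.47371618621952, 'hand_eye': array([[ 8.81597060e-04,  9.48667072e-01,  3.16275213e-01,
         8.19461284e-02],
       [ 9.99999505e-01, -9.81992668e-04,  1.58050593e-04,
         2.19284108e-06],
       [ 4.60517333e-04,  3.16274917e-01, -9.48667468e-01,
        -1.41270381e-01],
       [ 0.00000000e+00,  0.00000000e+00,  0.00000000e+00,
         1.00000000e+00]])}
```

View pics/scene0.png

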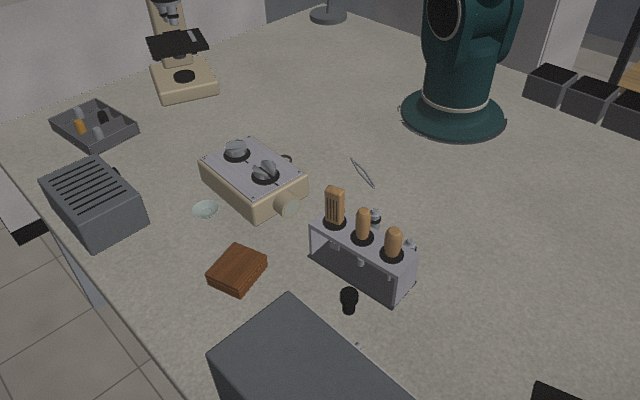

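View pics/side0.png

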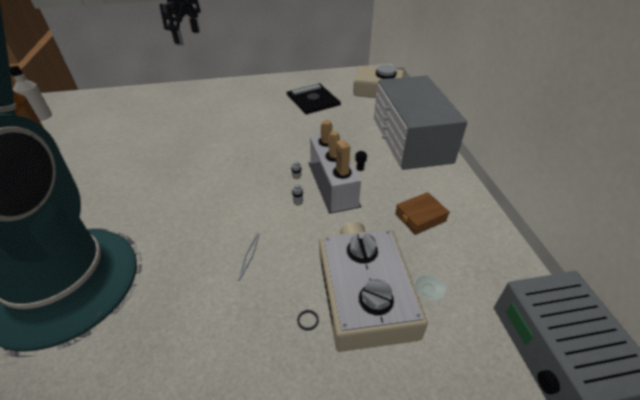

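View pics/wrist0.png

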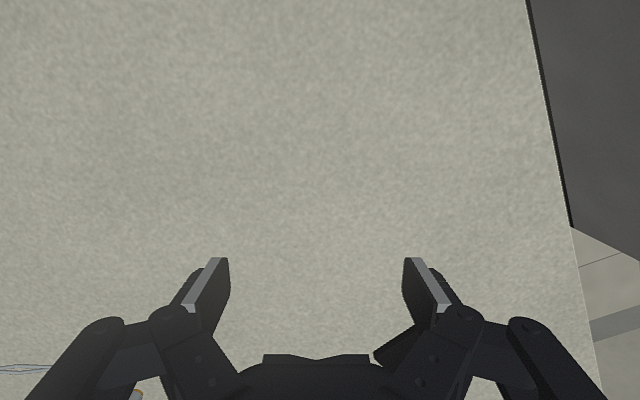

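```bash
python3 - <<'E'
import cv2
a=cv2.imread('pics/scene0.png')[120:220,180:320]; b=cv2.imread('pics/side0.png')[225:350,310:435]
c=cv2.imread('pics/scene0.png')[170:310,290:430]; d=cv2.imread('pics/side0.png')[110:215,290:395]
for n,i in zip('abcd',(a,b,c,d)): cv2.imwrite(f'pics/z{n}.png',cv2.resize(i,None,fx=4,fy=4,interpolation=cv2.INTER_CUBIC))
E
```

```text
(no output)
```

View pics/za.png

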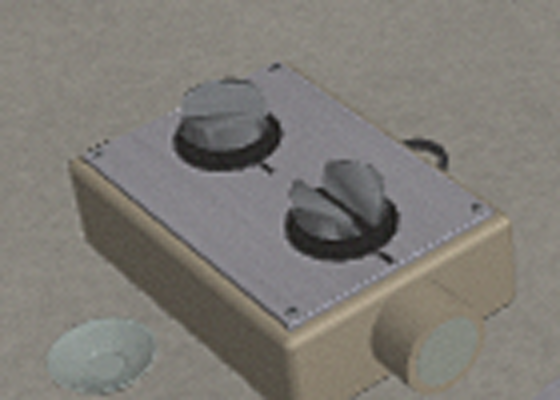

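View pics/zb.png

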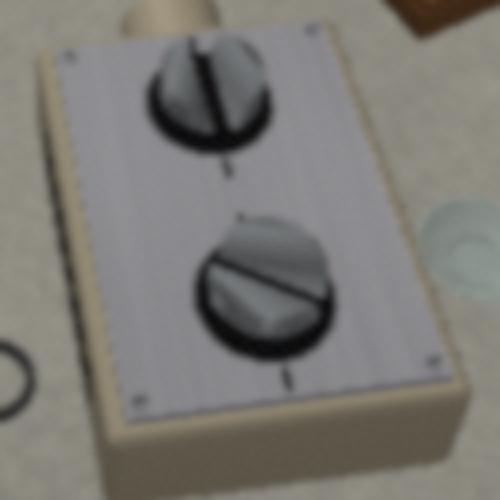

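View pics/zc.png

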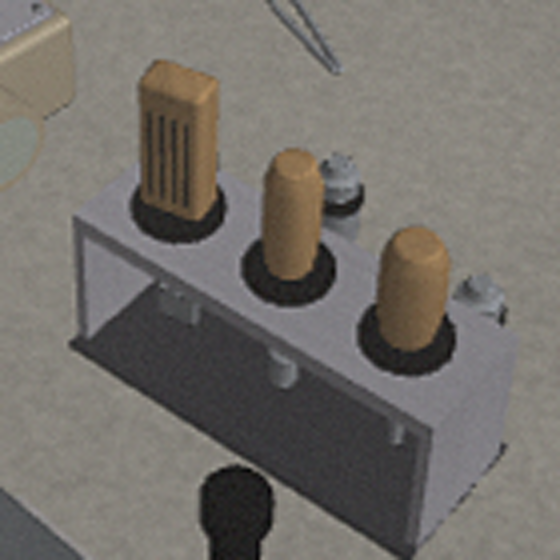

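View pics/zd.png

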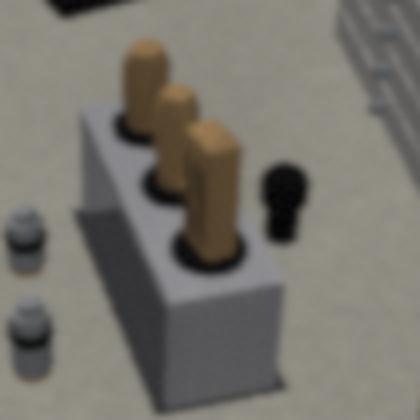

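```bash
cat >> h.py <<'E'
from scipy.spatial.transform import Rotation as R
def cam(name,st=None):
    p=camera_params(name); f=200/np.tan(np.radians(p['vfov'])/2)
    if name=='wrist':
        T=np.eye(4);T[:3,:3]=R.from_quat(st['orientation']).as_matrix();T[:3,3]=st['tcp_pos']
        T=T@p['hand_eye']; return f,p['cx'],p['cy'],T[:3,3],T[:3,:3]
    return f,p['cx'],p['cy'],np.array(p['origin']),R.from_quat(p['rotation']).as_matrix()
def ray(c,uv,z):
    f,cx,cy,o,M=c
    d=M@np.array([(uv[0]-cx)/f,-(uv[1]-cy)/f,-1]); return o+d*(z-o[2])/d[2]
def proj(c,P):
    f,cx,cy,o,M=c
    q=M.T@(np.array(P)-o); return np.array([cx+f*q[0]/-q[2],cy-f*q[1]/-q[2]])
E
python3 - <<'E'
from h import *
s,d=cam('scene'),cam('side')
def pr(n,c,uv,z): print(n,np.round(ray(c,uv,z),4))
pr('open scene',s,(237,152.5),.0705);pr('twin scene',s,(265.7,173.8),.0705)
pr('mark',s,(246.5,162),.069);pr('mark tw far',s,(276.2,184.2),.069)
pr('open side',d,(376,298),.0705);pr('twin side',d,(362.7,251.2),.0705)
pr('m1',d,(382,319.5),.069);pr('m2',d,(370.2,279),.069);pr('m3',d,(367,266.7),.069)
for uv in [(308,224.2),(398,278),(418.7,252.5)]: pr('stand scene',s,uv,.085)
for uv in [(310.5,137),(330.7,185),(361.2,181.2)]: pr('stand side',d,uv,.085)
pr('guard scene',s,(335,221),.0875); pr('guard side',d,(342.5,171.5),.0875)
E
```

```text
open scene [ 0.5684 -0.1878  0.0705]
twin scene [ 0.5719 -0.0835  0.0705]
mark [ 0.5739 -0.1467  0.069 ]
mark tw far [ 0.5775 -0.0432  0.069 ]
open side [ 0.5723 -0.1849  0.0705]
twin side [ 0.5764 -0.0849  0.0705]
m1 [ 0.571  -0.2235  0.069 ]
m2 [ 0.5736 -0.1458  0.069 ]
m3 [ 0.5752 -0.1194  0.069 ]
stand scene [0.6221 0.1002 0.085 ]
stand scene [0.6044 0.2943 0.085 ]
stand scene [0.5364 0.2846 0.085 ]
stand side [0.5384 0.2812 0.085 ]
stand side [0.5517 0.0927 0.085 ]
stand side [0.6198 0.0926 0.085 ]
guard scene [0.5835 0.1312 0.0875]
guard side [0.5863 0.1298 0.0875]
```

```bash
cat >> h.py <<'E'
def go(x,y,z,yang):
    """shift/turn in tool axes to put TCP at x,y,z with tool y axis at yang deg (mod 180)"""
    s=get_state(); M=R.from_quat(s['orientation']).as_matrix()
    d=M.T@(np.array([x,y,z])-s['tcp_pos']); cur=np.degrees(np.arctan2(M[1,1],M[0,1]))
    t=(cur-yang+90)%180-90
    tilt=np.degrees(np.arccos(-M[2,2]))
    print('t',round(s['time'],2),'tcp',np.round(s['tcp_pos'],4),'yang',round(cur,2),'tilt',round(tilt,2),'q7',round(s['q'][6],2),'F',np.round(s['wrist_force'],1),'w',round(s['grip_width'],4))
    print('shift',np.round(d,4),'turn',round(t,2))
E
python3 - <<'E'
from h import *
go(.585,.130,.24,5.2)
E
```

```text
t 0.15 tcp [0.2558 0.57   0.2308] yang 65.83 tilt 0.05 q7 -0.05 F [-1.9  0.5  0.1] w 0.0856
shift [-0.4805 -0.2666 -0.0089] turn 60.63
```

Request:
{"fn": "servo_tool", "kwargs": {
  "plan": [
    [[-0.48,-0.267,-0.009,60.6,0],[-0.48,-0.267,-0.009,60.6,0],[-0.48,-0.267,-0.009,60.6,0],[-0.48,-0.267,-0.009,60.6,0],[-0.48,-0.267,-0.009,60.6,0]]
  ]
}}

```text
time: 0.65
tcp_pos: [0.4062, 0.3681, 0.2354]
orientation: [0.555, 0.832, -0.0, -0.0]
wrist_force: [0.4, 0.2, -0.5]
grip_width: 0.0857
```

```bash
python3 - <<'E'
from h import *
go(.585,.130,.24,5.2)
E
```

```text
t 0.65 tcp [0.4062 0.3681 0.2354] yang 22.52 tilt 0.01 q7 -0.34 F [ 0.4  0.2 -0.5] w 0.0857
shift [-0.2884  0.074  -0.0046] turn 17.32
```

Request:
{"fn": "servo_tool", "kwargs": {
  "plan": [
    [[-0.288,0.074,-0.005,17.3,0],[-0.288,0.074,-0.005,17.3,0],[-0.288,0.074,-0.005,17.3,0],[-0.288,0.074,-0.005,17.3,0],[-0.288,0.074,-0.005,17.3,0]]
  ]
}}

```text
time: 1.15
tcp_pos: [0.5576, 0.1693, 0.2396]
orientation: [0.672, 0.741, -0.0, -0.0]
wrist_force: [0.7, 0.7, 0.3]
grip_width: 0.0855
```

```bash
python3 - <<'E'
from h import *
go(.585,.130,.24,5.2)
E
```

```text
t 1.15 tcp [0.5576 0.1693 0.2396] yang 5.58 tilt 0.0 q7 -0.12 F [0.7 0.7 0.3] w 0.0855
shift [-0.0418  0.0235 -0.0004] turn 0.38
```

Request:
{"fn": "servo_tool", "kwargs": {
  "plan": [
    [[-0.042,0.024,0,0,0],[-0.042,0.024,0,0,0],[-0.042,0.024,0,0,0]]
  ]
}}

```text
time: 1.45
tcp_pos: [0.585, 0.1304, 0.2392]
orientation: [0.673, 0.74, -0.0, -0.0]
wrist_force: [-0.3, -0.0, -0.4]
grip_width: 0.0855
```

```bash
python3 - <<'E'
from h import *
go(.585,.130,.116,5.2)
save('w1',grab_frame('wrist'))
E
```

```text
t 1.45 tcp [0.585  0.1304 0.2392] yang 5.43 tilt 0.04 q7 -0.04 F [-0.3 -0.  -0.4] w 0.0855
shift [-0.0003  0.      0.1232] turn 0.23
```

View pics/w1.png

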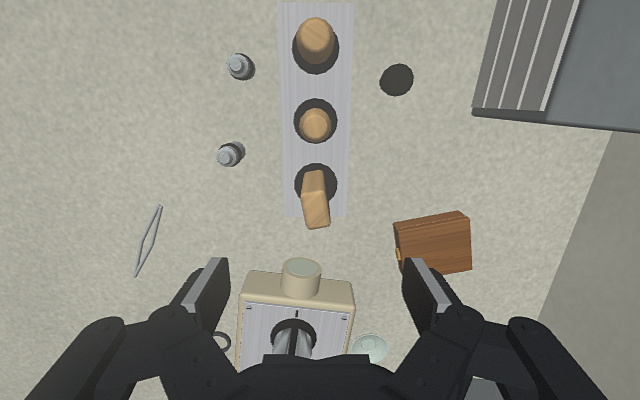

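```bash
python3 - <<'E'
import cv2
a=cv2.imread('pics/w1.png')[150:240,265:365]
cv2.imwrite('pics/ze.png',cv2.resize(a,None,fx=6,fy=6,interpolation=cv2.INTER_CUBIC))
E
```

```text
(no output)
```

View pics/ze.png

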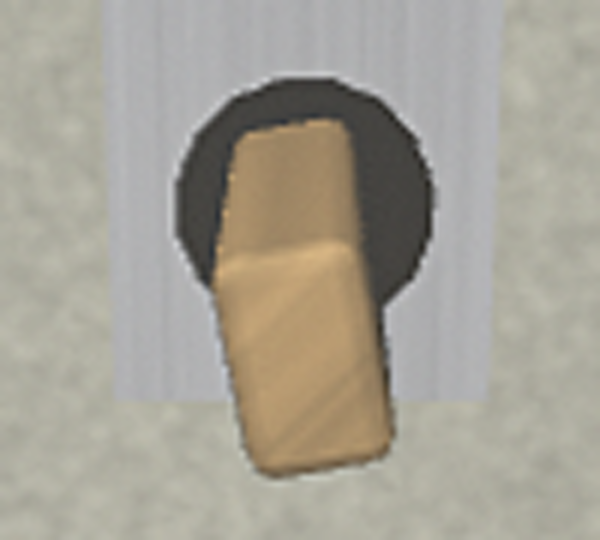

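```bash
python3 - <<'E'
from h import *
s=get_state();c=cam('wrist',s)
f=lambda x,y:(265+(x+.5)/6-.5,150+(y+.5)/6-.5)
P=[ray(c,f(*p),.165)[:2] for p in [(215,272),(360,250),(393,448),(255,472)]]
P=np.array(P);print(P,P.mean(0))
e1=P[3]-P[0];e2=P[2]-P[1];w1=P[1]-P[0];w2=P[2]-P[3]
for e in(e1,e2,w1,w2):print(np.linalg.norm(e),np.degrees(np.arctan2(e[1],e[0])))
for p in [(176,203),(435,203),(305,77)]:print('guard',ray(c,f(*p),.090))
for p in [(176+129.5,203)]:print('guardc',ray(c,f(*p),.090))
for p in [(238,130),(345,120)]:print('hb',ray(c,f(*p),.090))
for p in [(115,402),(487,402),(104,0),(504,0)]:print('plate',ray(c,f(*p),.085))
E
```

```text
[[0.57124557 0.14382702]
 [0.58898753 0.14846507]
 [0.59609357 0.12229737]
 [0.57864174 0.11717908]] [0.5837421  0.13294214]
0.027655305563657414 -74.4879506748559
0.02711539598663754 -74.80727028711999
0.018338170320160028 14.650253936463272
0.01818690148197395 16.345398936407065
guard [0.56205597 0.13111868 0.09      ]
guard [0.60497018 0.13534741 0.09      ]
guard [0.5813626 0.1543688 0.09     ]
guardc [0.58351511 0.13323324 0.09      ]
hb [0.57126504 0.14451228 0.09      ]
hb [0.58858757 0.14790318 0.09      ]
plate [0.55385641 0.09252402 0.085     ]
plate [0.61890438 0.09894407 0.085     ]
plate [0.54753163 0.1628202  0.085     ]
plate [0.6125536  0.16921768 0.085     ]
```

```bash
python3 - <<'E'
from h import *
go(.5837,.133,.116,15.3)
E
```

```text
t 1.5 tcp [0.5845 0.1318 0.2393] yang 5.56 tilt 0.04 q7 -0.04 F [-0.7 -0.  -0.9] w 0.0852
shift [ 0.0013 -0.0006  0.1233] turn -9.74
```

Request:
{"fn": "servo_tool", "kwargs": {
  "plan": [
    [[0.001,-0.001,0.035,-8,0],[0.001,-0.001,0.06,-9.7,0],[0.001,-0.001,0.09,-9.7,0],[0.001,-0.001,0.123,-9.7,0],[0.001,-0.001,0.123,-9.7,0]]
  ],
  "squeeze": 80
}}

```text
time: 2.0
tcp_pos: [0.5809, 0.1335, 0.1131]
orientation: [0.606, 0.795, -0.002, -0.002]
wrist_force: [-0.4, -0.8, 0.6]
grip_width: 0.0854
```

```bash
python3 - <<'E'
from h import *
go(.5837,.133,.116,15.3)
save('w2',grab_frame('wrist'))
E
```

```text
t 2.0 tcp [0.5809 0.1335 0.1131] yang 15.39 tilt 0.35 q7 0.17 F [-0.4 -0.8  0.6] w 0.0854
shift [-0.0012  0.0026 -0.0029] turn 0.09
```

View pics/w2.png

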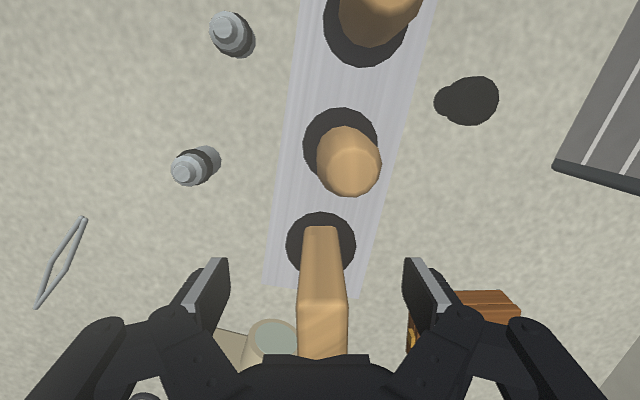

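Request:
{"fn": "servo_tool", "kwargs": {
  "plan": [
    [[0,0.001,-0.002,0,0],[0,0.001,-0.002,0,0]]
  ]
}}

```text
time: 2.25
tcp_pos: [0.5857, 0.1334, 0.1208]
orientation: [0.607, 0.795, 0.001, 0.001]
wrist_force: [-0.4, 1.4, 0.7]
grip_width: 0.0852
```

```bash
python3 - <<'E'
from h import *
go(.5837,.133,.116,15.3)
E
```

```text
t 2.25 tcp [0.5857 0.1334 0.1208] yang 15.3 tilt 0.17 q7 0.17 F [-0.4  1.4  0.7] w 0.0852
shift [ 0.0002 -0.002   0.0048] turn -0.0
```

Request:
{"fn": "servo_tool", "kwargs": {
  "plan": [
    [[0,-0.001,0.002,0,0],[0,-0.001,0.002,0,120],[0,-0.001,0.002,0,200],[0,-0.001,0.002,0,255],[0,-0.001,0.002,0,255]]
  ],
  "squeeze": 80
}}

```text
time: 2.75
tcp_pos: [0.5837, 0.1324, 0.1166]
orientation: [0.607, 0.795, -0.0, 0.0]
wrist_force: [0.2, 0.4, 0.1]
grip_width: 0.0283
```

Request:
{"fn": "servo_tool", "kwargs": {
  "plan": [
    [[0,0,0,0,255],[0,0,0,0,255],[0,0,0,0,255]]
  ]
}}

```text
time: 3.05
tcp_pos: [0.5838, 0.1324, 0.1168]
orientation: [0.607, 0.795, 0.0, 0.0]
wrist_force: [0.4, 0.3, 3.4]
grip_width: 0.019
```

```bash
python3 - <<'E'
from h import *
go(.5837,.133,.116,15.3)
E
```

```text
t 3.05 tcp [0.5838 0.1324 0.1168] yang 15.26 tilt 0.01 q7 0.17 F [0.4 0.3 3.4] w 0.019
shift [0.0006 0.0001 0.0008] turn -0.04
```

Request:
{"fn": "servo_tool", "kwargs": {
  "plan": [
    [[0,0,-0.02,0,255],[0,0,-0.045,0,255],[0,0,-0.08,0,255],[0,0,-0.12,0,255],[0,0,-0.12,0,255]]
  ]
}}

```text
time: 3.55
tcp_pos: [0.5856, 0.1326, 0.2414]
orientation: [0.607, 0.795, 0.003, 0.002]
wrist_force: [0.9, 0.2, -1.9]
grip_width: 0.019
```

```bash
python3 - <<'E'
from h import *
go(.571,-.10,.24,35)
save('w3',grab_frame('wrist'));save('sc3',grab_frame('scene'));save('sd3',grab_frame('side'))
E
```

```text
t 3.55 tcp [0.5856 0.1326 0.2414] yang 15.25 tilt 0.39 q7 0.12 F [ 0.9  0.2 -1.9] w 0.019
shift [-0.2206 -0.0753  0.0008] turn -19.75
```

View pics/w3.png

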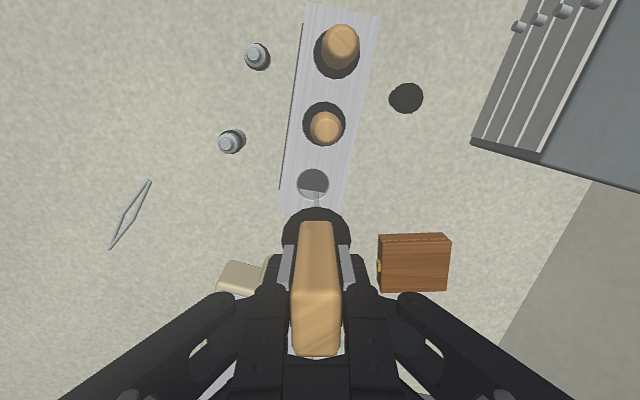

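View pics/sd3.png

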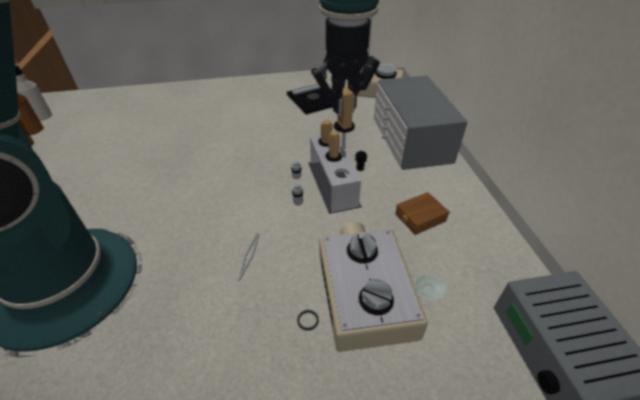

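```bash
python3 - <<'E'
from h import *
go(.651,-.235,.24,56)
E
```

```text
t 3.7 tcp [0.5832 0.1324 0.2358] yang 15.27 tilt 0.06 q7 0.12 F [-0.1 -0.3 -3.1] w 0.0195
shift [-0.3723 -0.0314 -0.0042] turn -40.73
```

Request:
{"fn": "servo_tool", "kwargs": {
  "plan": [
    [[-0.04,-0.003,-0.004,-6,255],[-0.085,-0.007,-0.004,-12,255],[-0.13,-0.011,-0.004,-18,255],[-0.175,-0.015,-0.004,-24,255],[-0.22,-0.019,-0.004,-30,255]]
  ]
}}

```text
time: 4.2
tcp_pos: [0.6227, -0.0865, 0.2389]
orientation: [0.379, 0.926, -0.0, -0.001]
wrist_force: [0.3, 0.8, -2.3]
grip_width: 0.0195
```

```bash
python3 - <<'E'
from h import *
go(.651,-.235,.24,56)
E
```

```text
t 4.2 tcp [ 0.6227 -0.0865  0.2389] yang 45.52 tilt 0.14 q7 1.01 F [ 0.3  0.8 -2.3] w 0.0195
shift [-0.1243 -0.0861 -0.0012] turn -10.48
```

Request:
{"fn": "servo_tool", "kwargs": {
  "plan": [
    [[-0.03,-0.021,-0.001,-4,255],[-0.06,-0.042,-0.001,-8,255],[-0.092,-0.064,-0.001,-10.5,255],[-0.124,-0.086,-0.001,-10.5,255],[-0.124,-0.086,-0.001,-10.5,255]]
  ]
}}

```text
time: 4.7
tcp_pos: [0.6491, -0.2395, 0.2392]
orientation: [0.297, 0.955, -0.002, -0.001]
wrist_force: [0.1, -0.2, -2.2]
grip_width: 0.0189
```

Request:
{"fn": "servo_tool", "kwargs": {
  "plan": [
    [[0,0,0,0,255],[0,0,0,0,255],[0,0,0,0,255]]
  ]
}}

```text
time: 5.0
tcp_pos: [0.6508, -0.2319, 0.2411]
orientation: [0.294, 0.956, 0.0, -0.0]
wrist_force: [0.2, -0.4, -1.4]
grip_width: 0.0193
```

```bash
python3 - <<'E'
from h import *
go(.651,-.235,.24,56)
save('w4',grab_frame('wrist'))
a=cv2.imread('pics/w4.png')
cv2.imwrite('pics/w4z.png',cv2.resize(a[50:250,190:440],None,fx=3,fy=3,interpolation=cv2.INTER_CUBIC))
E
```

```text
t 5.0 tcp [ 0.6508 -0.2319  0.2411] yang 55.84 tilt 0.05 q7 1.4 F [ 0.2 -0.4 -1.4] w 0.0193
shift [-0.0019 -0.0024  0.0011] turn -0.16
```

View pics/w4.png

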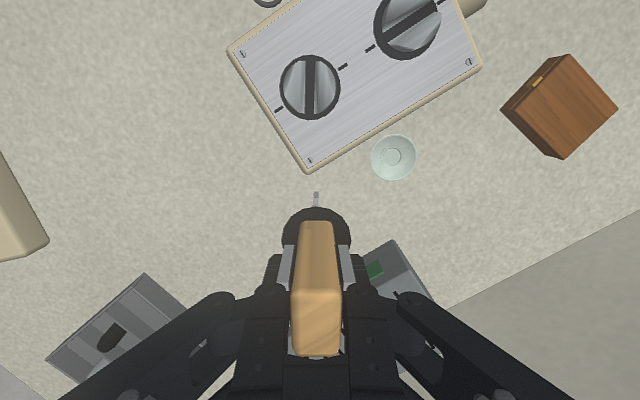

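View pics/w4z.png

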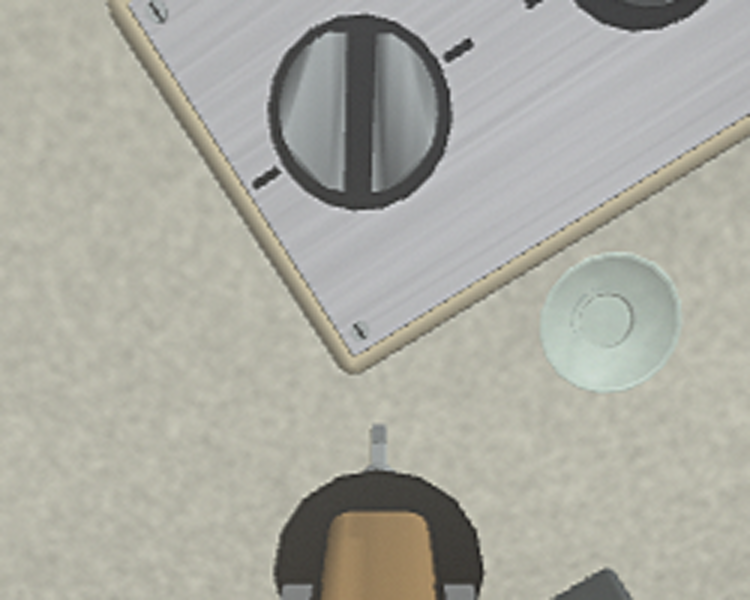

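```bash
python3 - <<'E'
from h import *
s=get_state();c=cam('wrist',s)
f=lambda x,y:(190+(x+.5)/3-.5,50+(y+.5)/3-.5)
def r(x,y,z): return ray(c,f(x,y),z)
print('collar',r(360,112,.0715)); m1=r(458,50,.069);m2=r(266,179,.069);d=m1-m2
print('marks',m1,m2,(m1+m2)/2,np.linalg.norm(d),np.degrees(np.arctan2(d[1],d[0])))
a=r(361.5,40,.079);b=r(358.5,190,.079);e=b-a
print('slot',a,b,np.degrees(np.arctan2(e[1],e[0]))%180)
M=R.from_quat(s['orientation']).as_matrix()
n=np.array([-e[1],e[0]])/np.hypot(*e[:2]); ctr=(m1+m2)[:2]/2
print('slot line offset from collar ctr',n@(a[:2]-r(360,112,.0715)[:2]), n@(a[:2]-ctr))
z=s['tcp_pos'][2]-.1018
t=r(378,426,z);print('tip',t,'in tool',M.T@(t-s['tcp_pos']))
g=cv2.imread('pics/w4.png',0)
for v in (62,70,80,90,100,110): print(v,g[v,295:325])
for v in range(188,210,3): print(v,g[v,306:326])
E
```

```text
collar [ 0.57047639 -0.18480639  0.0715    ]
marks [ 0.57261867 -0.14843385  0.069     ] [ 0.57006622 -0.22251242  0.069     ] [ 0.57134245 -0.18547314  0.069     ] 0.07412252885547295 88.02659378923587
slot [ 0.55391569 -0.17270154  0.079     ] [ 0.58999395 -0.19861701  0.079     ] 144.30983539445552
slot line offset from collar ctr 0.0001698257592659053 0.00020608654132908444
tip [ 0.64428304 -0.2277388   0.13954832] in tool [ 0.00781526 -0.00017909  0.10180379]
62 [104 106 166 175 172 169 158 150 145 143 106  73  66  70  70  71  72  69
  70  66  89 113 125 141 157 174 179 126  71  63]
70 [162 163 160 161 163 158 149 144 139 139  90  68  67  72  69  70  69  70
  70  65  99 103 114 130 143 152 156 158 160 163]
80 [157 158 156 155 156 153 142 134 134 147  97  68  71  69  70  69  69  69
  66  75 109  96 105 119 137 142 143 145 147 152]
90 [151 152 151 151 150 145 133 133 141 156  86  65  69  69  70  72  70  68
  64  91 116 104  98 112 127 129 131 133 135 142]
100 [146 144 145 142 143 137 136 141 152 139  79  63  68  70  70  69  69  67
  61 115 126 114  94 105 112 119 119 120 125 130]
110 [ 82 123 140 142 136 139 142 149 164 121  71  66  67  70  71  69  69  66
  74 149 138 123 108  98 103 106 111 106  98  75]
188 [178 181 184 184 180 178 177 178 182 188 190 189 186 184 181 182 180 180
 179 178]
191 [186 185 187 188 185 185 186 188 162 160 159 161 171 179 179 181 183 184
 182 182]
194 [181 183 183 183 182 183 190 155 138 135 136 132 150 186 189 188 187 187
 188 183]
197 [178 180 179 179 177 178 183 160 130 119 138 141 143 179 181 178 176 179
 178 182]
200 [181 184 184 185 186 186 187 159 160 158 160 158 174 183 179 178 177 184
 186 187]
203 [185 182 178 174 172 171 177 156 160 158 160 160 173 184 180 179 178 181
 186 185]
206 [184 180 183 187 194 156 120 135 122  97 121 128 161 169 168 179 190 190
 187 183]
209 [59 60 63 63 64 67 66 70 68 69 67 69 69 67 65 63 64 63 59 60]
```

```bash
python3 - <<'E'
from h import *
go(.5705,-.1847,.212,54.4)
E
```

```text
t 5.05 tcp [ 0.6509 -0.232   0.2413] yang 55.84 tilt 0.03 q7 1.4 F [ 0.2  0.7 -1.8] w 0.0193
shift [ 0.0931 -0.006   0.0294] turn 1.44
```

Request:
{"fn": "servo_tool", "kwargs": {
  "plan": [
    [[0.03,-0.002,0.01,1.4,255],[0.06,-0.004,0.02,1.4,255],[0.093,-0.006,0.029,1.4,255],[0.093,-0.006,0.029,1.4,255],[0.093,-0.006,0.029,1.4,255]]
  ]
}}

```text
time: 5.55
tcp_pos: [0.5706, -0.185, 0.2131]
orientation: [0.305, 0.952, 0.0, 0.0]
wrist_force: [1.1, -0.6, -1.8]
grip_width: 0.0193
```

Request:
{"fn": "servo_tool", "kwargs": {
  "plan": [
    [[0,0,0,0,255],[0,0,0,0,255],[0,0,0,0,255]]
  ]
}}

```text
time: 5.85
tcp_pos: [0.5709, -0.1861, 0.2126]
orientation: [0.306, 0.952, -0.0, 0.0]
wrist_force: [0.4, 0.2, -2.1]
grip_width: 0.0193
```

```bash
python3 - <<'E'
from h import *
go(.5705,-.1847,.185,54.4)
save('w5',grab_frame('wrist'));save('sc5',grab_frame('scene'));save('sd5',grab_frame('side'))
a=cv2.imread('pics/sc5.png')[60:220,170:330];b=cv2.imread('pics/sd5.png')[200:360,310:470]
cv2.imwrite('pics/c5.png',cv2.resize(np.hstack([a,b]),None,fx=2.5,fy=2.5,interpolation=cv2.INTER_CUBIC))
E
```

```text
t 5.85 tcp [ 0.5709 -0.1861  0.2126] yang 54.35 tilt 0.02 q7 1.34 F [ 0.4  0.2 -2.1] w 0.0193
shift [0.0011 0.0009 0.0276] turn -0.05
```

View pics/c5.png

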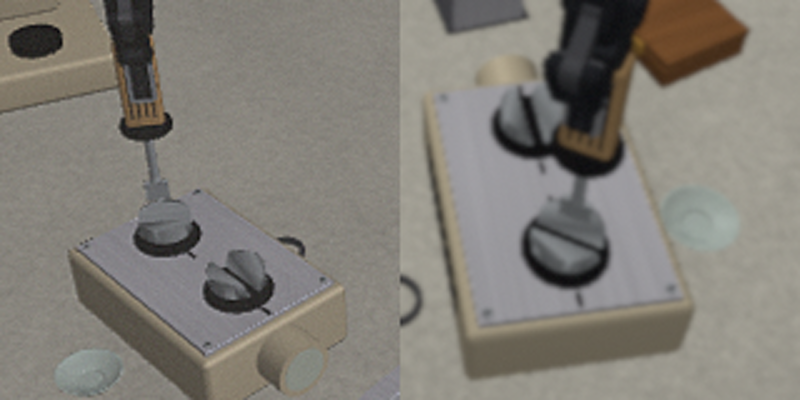

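View pics/w5.png

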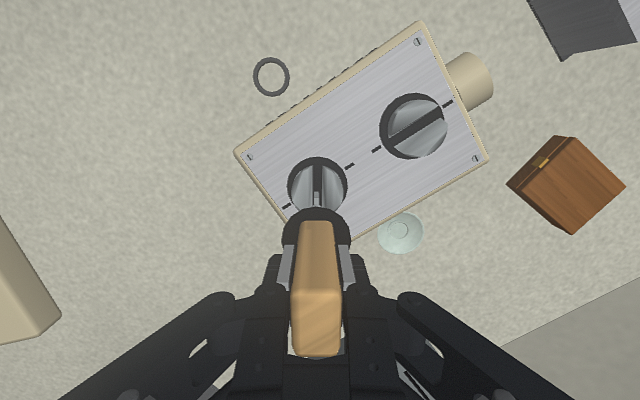

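Request:
{"fn": "servo_tool", "kwargs": {
  "plan": [
    [[0.001,0.0005,0.01,0,255],[0.001,0.0005,0.02,0,255],[0.001,0.0005,0.026,0,255],[0.001,0.0005,0.026,0,255],[0.001,0.0005,0.026,0,255]]
  ]
}}

```text
time: 6.5
tcp_pos: [0.57, -0.1849, 0.1865]
orientation: [0.306, 0.952, -0.0, -0.0]
wrist_force: [-0.4, 0.2, -1.9]
grip_width: 0.019
```

```bash
python3 - <<'E'
from h import *
go(.5705,-.1847,.174,54.4);print(get_state()['moment'])
save('w6',grab_frame('wrist'))
E
```

```text
t 6.5 tcp [ 0.57   -0.1849  0.1865] yang 54.36 tilt 0.02 q7 1.35 F [-0.4  0.2 -1.9] w 0.019
shift [-0.0003  0.0005  0.0125] turn -0.04
[-0.01715209  0.04054973 -0.01405535]
```

View pics/w6.png

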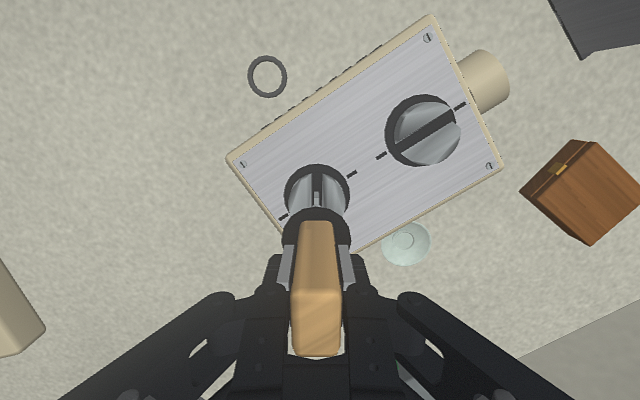

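Request:
{"fn": "servo_tool", "kwargs": {
  "plan": [
    [[0,0,0.003,0,255],[0,0,0.006,0,255],[0,0,0.009,0,255],[0,0,0.009,0,255],[0,0,0.009,0,255]]
  ]
}}

```text
time: 7.05
tcp_pos: [0.5702, -0.1849, 0.1779]
orientation: [0.306, 0.952, -0.0, 0.0]
wrist_force: [0.3, -0.3, 2.4]
grip_width: 0.0192
```

```bash
python3 - <<'E'
from h import *
go(.5705,-.1847,.174,54.4);print(get_state()['moment'])
E
```

```text
t 7.05 tcp [ 0.5702 -0.1849  0.1779] yang 54.36 tilt 0.03 q7 1.35 F [ 0.3 -0.3  2.4] w 0.0192
shift [-0.0001  0.0003  0.0039] turn -0.04
[ 0.06807851 -0.0732299  -0.01247655]
```

Request:
{"fn": "servo_tool", "kwargs": {
  "plan": [
    [[0,0,0.002,0,255],[0,0,0.004,0,255],[0,0,0.0045,0,255],[0,0,0.0045,0,255],[0,0,0.0045,0,255]]
  ]
}}

```text
time: 7.55
tcp_pos: [0.5706, -0.1851, 0.1746]
orientation: [0.306, 0.952, 0.0, 0.001]
wrist_force: [-5.1, 0.7, 21.4]
grip_width: 0.0193
```

```bash
python3 - <<'E'
from h import *
go(.5705,-.1847,.174,54.4);print(get_state()['moment'])
E
```

```text
t 7.55 tcp [ 0.5706 -0.1851  0.1746] yang 54.36 tilt 0.11 q7 1.35 F [-5.1  0.7 21.4] w 0.0193
shift [0.0004 0.0003 0.0006] turn -0.04
[0.46448018 1.29770309 0.01236563]
```

Request:
{"fn": "servo_tool", "kwargs": {
  "plan": [
    [[0,0,-0.0005,5,255],[0,0,-0.0005,11,255],[0,0,-0.0005,17,255],[0,0,-0.0005,22,255],[0,0,-0.0005,22,255]]
  ]
}}

```text
time: 8.05
tcp_pos: [0.5711, -0.1849, 0.1746]
orientation: [0.483, 0.875, 0.0, 0.001]
wrist_force: [1.0, 0.6, 12.4]
grip_width: 0.0194
```

```bash
python3 - <<'E'
from h import *
go(.5705,-.1847,.174,-16.5);print(get_state()['moment'])
save('w7',grab_frame('wrist'))
E
```

```text
t 8.05 tcp [ 0.5711 -0.1849  0.1746] yang 32.18 tilt 0.15 q7 1.0 F [ 1.   0.6 12.4] w 0.0194
shift [ 0.0005 -0.0004  0.0006] turn 48.68
[ 0.25394171 -0.40340645 -0.0096774 ]
```

View pics/w7.png

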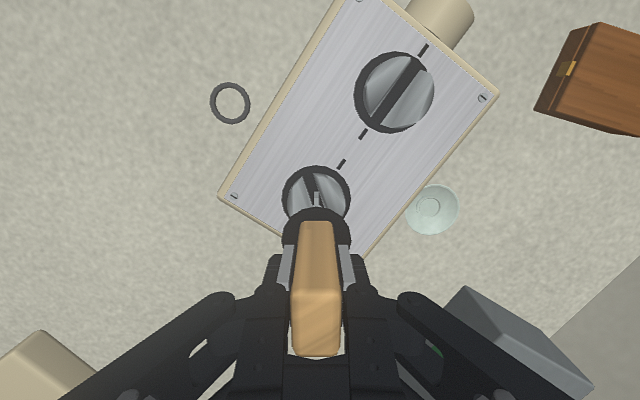

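Request:
{"fn": "servo_tool", "kwargs": {
  "plan": [
    [[0,0,0,5,255],[0,0,0,10,255],[0,0,0,16,255],[0,0,0,22,255],[0,0,0,22,255]]
  ]
}}

```text
time: 8.6
tcp_pos: [0.5713, -0.1848, 0.1747]
orientation: [0.642, 0.767, 0.001, 0.001]
wrist_force: [1.8, 0.6, 12.5]
grip_width: 0.0195
```

```bash
python3 - <<'E'
from h import *
go(.5705,-.1847,.174,-16.5);print(get_state()['moment'])
E
```

```text
t 8.6 tcp [ 0.5713 -0.1848  0.1747] yang 10.15 tilt 0.17 q7 0.66 F [ 1.8  0.6 12.5] w 0.0195
shift [ 0.0003 -0.0007  0.0007] turn 26.65
[ 0.23011838 -0.7010559   0.01518337]
```

Request:
{"fn": "servo_tool", "kwargs": {
  "plan": [
    [[0,0,0,5,255],[0,0,0,10,255],[0,0,0,15,255],[0,0,0,20,255],[0,0,0,23,255]]
  ]
}}

```text
time: 9.1
tcp_pos: [0.5714, -0.1849, 0.1747]
orientation: [0.782, 0.624, 0.001, 0.001]
wrist_force: [3.5, 0.7, 10.5]
grip_width: 0.0191
```

```bash
python3 - <<'E'
from h import *
go(.5705,-.1847,.174,-16.5);print(get_state()['moment'])
save('w8',grab_frame('wrist'))
E
```

```text
t 9.1 tcp [ 0.5714 -0.1849  0.1747] yang -12.82 tilt 0.19 q7 0.3 F [ 3.5  0.7 10.5] w 0.0191
shift [ 0.     -0.0009  0.0007] turn 3.68
[ 0.15602905 -1.04975029  0.00703631]
```

View pics/w8.png

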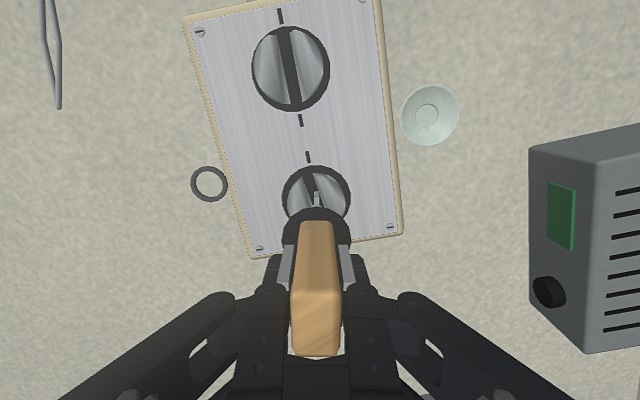

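Request:
{"fn": "servo_tool", "kwargs": {
  "plan": [
    [[0,0,0,2,255],[0,0,0,4,255],[0,0,0,6,255],[0,0,0,6,255]]
  ]
}}

```text
time: 9.55
tcp_pos: [0.5714, -0.185, 0.1747]
orientation: [0.813, 0.583, 0.001, 0.001]
wrist_force: [2.7, 1.2, 11.7]
grip_width: 0.0192
```

```bash
python3 - <<'E'
from h import *
go(.5705,-.1847,.174,-16.5);print(get_state()['moment'])
save('w9',grab_frame('wrist'))
a=cv2.imread('pics/w9.png')
cv2.imwrite('pics/w9z.png',cv2.resize(a[10:230,210:410],None,fx=2.7,fy=2.7,interpolation=cv2.INTER_CUBIC))
E
```

```text
t 9.55 tcp [ 0.5714 -0.185   0.1747] yang -18.7 tilt 0.19 q7 0.21 F [ 2.7  1.2 11.7] w 0.0192
shift [-0.     -0.0009  0.0007] turn -2.2
[ 0.15659046 -1.05601583  0.06721279]
```

View pics/w9z.png

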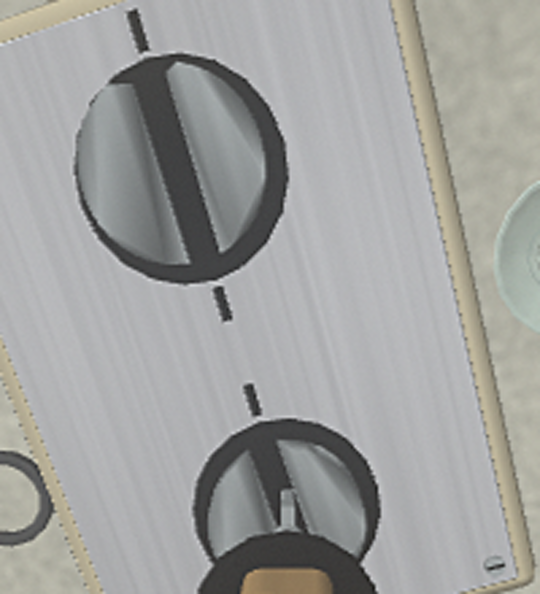

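Request:
{"fn": "servo_tool", "kwargs": {
  "plan": [
    [[0,0,0,1.5,255],[0,0,0,3,255],[0,0,0,4.5,255],[0,0,0,6,255],[0,0,0,6,255]]
  ]
}}

```text
time: 10.1
tcp_pos: [0.5715, -0.1851, 0.1747]
orientation: [0.842, 0.54, 0.001, 0.001]
wrist_force: [4.5, -0.7, 10.5]
grip_width: 0.0194
```

```bash
python3 - <<'E'
from h import *
go(.5705,-.1847,.174,-16.5);print(get_state()['moment'])
save('w10',grab_frame('wrist'))
a=cv2.imread('pics/w10.png')
cv2.imwrite('pics/w10z.png',cv2.resize(a[10:230,210:410],None,fx=2.7,fy=2.7,interpolation=cv2.INTER_CUBIC))
E
```

```text
t 10.1 tcp [ 0.5715 -0.1851  0.1747] yang -24.68 tilt 0.21 q7 0.12 F [ 4.5 -0.7 10.5] w 0.0194
shift [-0.     -0.0011  0.0007] turn -8.18
[-0.17002514 -1.39197881  0.18106712]
```

View pics/w10z.png

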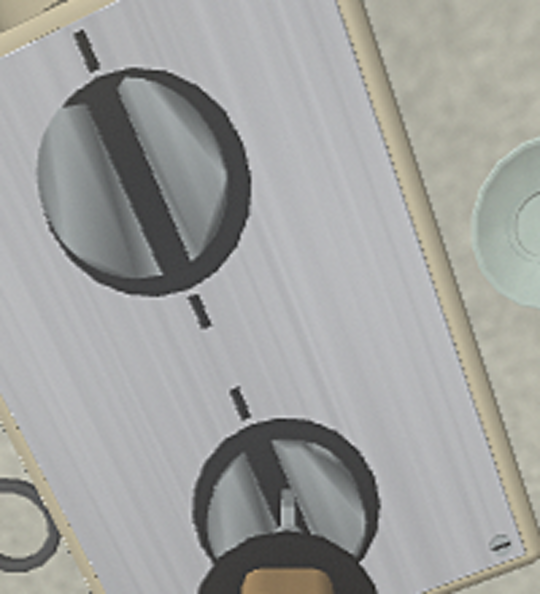

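Request:
{"fn": "servo_tool", "kwargs": {
  "plan": [
    [[0,0,0,-4,255],[0,0,0,-10,255],[0,0,0,-14,255],[0,0,0,-14,255]]
  ]
}}

```text
time: 10.55
tcp_pos: [0.5709, -0.1852, 0.1747]
orientation: [0.769, 0.64, 0.001, 0.001]
wrist_force: [0.3, -0.2, 12.5]
grip_width: 0.0192
```

Request:
{"fn": "servo_tool", "kwargs": {
  "plan": [
    [[0,0,-0.004,0,255],[0,0,-0.01,0,255],[0,0,-0.02,0,255],[0,0,-0.035,0,255],[0,0,-0.06,0,255]]
  ]
}}

```text
time: 11.05
tcp_pos: [0.5693, -0.1846, 0.234]
orientation: [0.77, 0.638, -0.001, -0.001]
wrist_force: [0.2, 0.3, -2.5]
grip_width: 0.0192
```

```bash
python3 - <<'E'
from h import *
go(.583,.1325,.24,5.6);print(get_state()['moment'])
save('w11',grab_frame('wrist'));save('sd11',grab_frame('side'))
a=cv2.imread('pics/w11.png')
cv2.imwrite('pics/w11z.png',cv2.resize(a[10:230,210:410],None,fx=2.7,fy=2.7,interpolation=cv2.INTER_CUBIC))
E
```

```text
t 11.05 tcp [ 0.5693 -0.1846  0.234 ] yang -10.64 tilt 0.13 q7 0.3 F [ 0.2  0.3 -2.5] w 0.0192
shift [ 0.3142 -0.0451 -0.006 ] turn -16.24
[-0.00335692 -0.03749776 -0.00741815]
```

View pics/w11z.png

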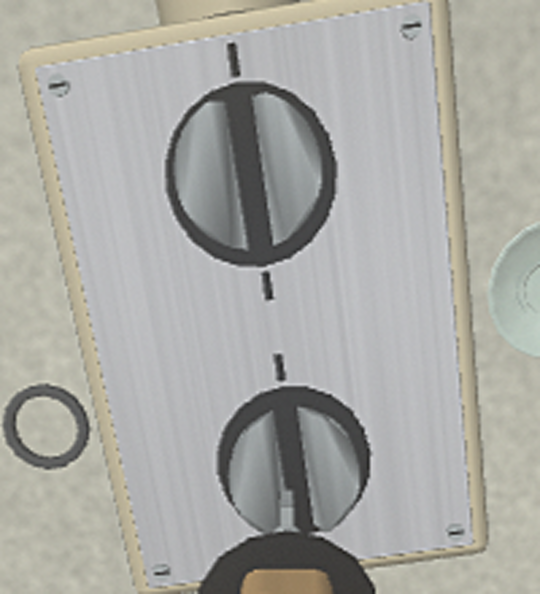

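View pics/sd11.png

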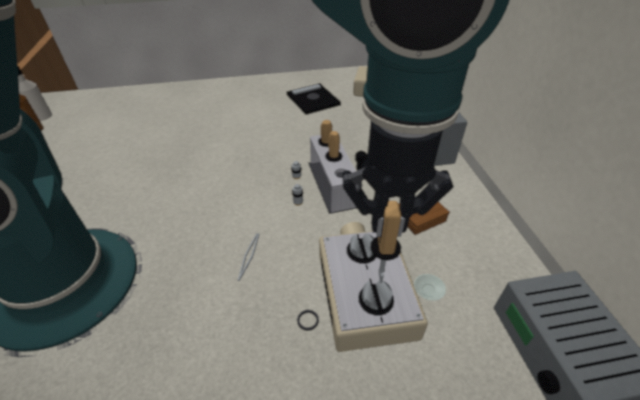

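Request:
{"fn": "servo_tool", "kwargs": {
  "plan": [
    [[0.04,-0.006,-0.01,-3,255],[0.085,-0.012,-0.01,-6,255],[0.13,-0.019,-0.01,-9,255],[0.175,-0.025,-0.01,-13,255],[0.22,-0.032,-0.01,-16,255]]
  ]
}}

```text
time: 11.65
tcp_pos: [0.5788, 0.0392, 0.2439]
orientation: [0.672, 0.74, 0.0, -0.0]
wrist_force: [1.7, 0.4, -1.6]
grip_width: 0.0188
```

```bash
python3 - <<'E'
from h import *
go(.583,.1323,.243,5.6)
E
```

```text
t 11.65 tcp [0.5788 0.0392 0.2439] yang 5.52 tilt 0.0 q7 0.14 F [ 1.7  0.4 -1.6] w 0.0188
shift [0.0923 0.0131 0.0009] turn -0.08
```

Request:
{"fn": "servo_tool", "kwargs": {
  "plan": [
    [[0.04,0.006,0,0,255],[0.07,0.01,0,0,255],[0.092,0.013,0,0,255],[0.092,0.013,0,0,255],[0.092,0.013,0,0,255]]
  ]
}}

```text
time: 12.15
tcp_pos: [0.5833, 0.1301, 0.2435]
orientation: [0.673, 0.74, -0.0, 0.0]
wrist_force: [0.6, -0.6, -1.6]
grip_width: 0.0188
```

Request:
{"fn": "servo_tool", "kwargs": {
  "plan": [
    [[0,0,0,0,255],[0,0,0,0,255],[0,0,0,0,255]]
  ]
}}

```text
time: 12.45
tcp_pos: [0.5836, 0.1293, 0.2437]
orientation: [0.674, 0.739, -0.0, 0.0]
wrist_force: [0.7, -0.6, -1.6]
grip_width: 0.0192
```

```bash
python3 - <<'E'
from h import *
go(.583,.1323,.243,5.6)
save('w12',grab_frame('wrist'));save('sc12',grab_frame('scene'));save('sd12',grab_frame('side'))
a=cv2.imread('pics/sc12.png')[150:310,270:430];b=cv2.imread('pics/sd12.png')[70:230,270:430]
cv2.imwrite('pics/c12.png',cv2.resize(np.hstack([a,b]),None,fx=2.5,fy=2.5,interpolation=cv2.INTER_CUBIC))
E
```

```text
t 12.45 tcp [0.5836 0.1293 0.2437] yang 5.3 tilt 0.01 q7 -0.02 F [ 0.7 -0.6 -1.6] w 0.0192
shift [ 0.003  -0.0003  0.0007] turn -0.3
```

View pics/w12.png

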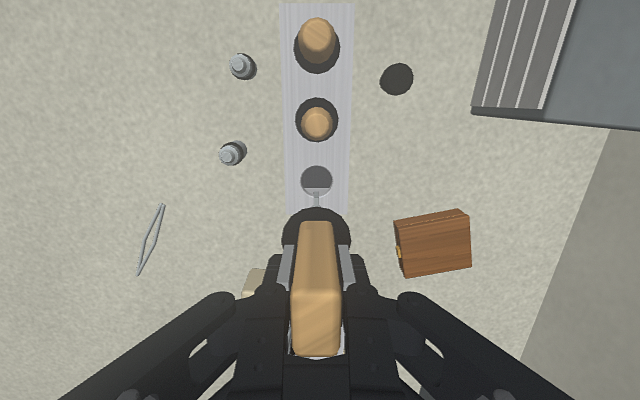

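View pics/c12.png

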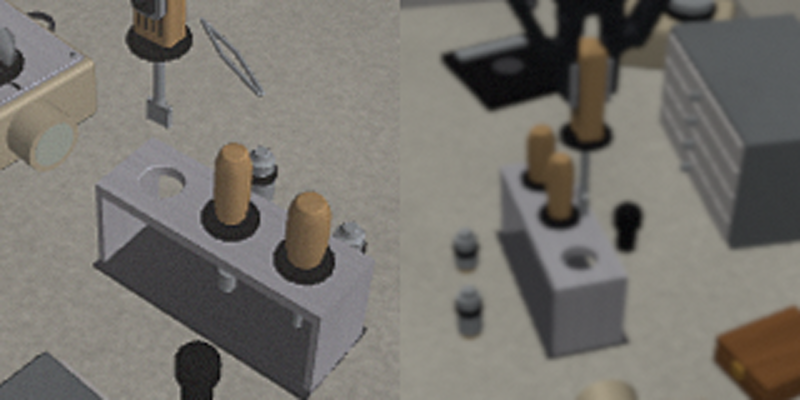

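```bash
python3 - <<'E'
from h import *
s=get_state();c=cam('wrist',s)
for p in [(301,181.5),(333,181.5),(317,166),(317,181.5)]: print(ray(c,p,.085))
go(.583,.1323,.2,5.6)
E
```

```text
[0.56787293 0.12929359 0.085     ]
[0.60066028 0.13238933 0.085     ]
[0.58272284 0.1469848  0.085     ]
[0.58426708 0.13084151 0.085     ]
t 12.6 tcp [0.5836 0.1298 0.2437] yang 5.34 tilt 0.01 q7 -0.02 F [ 0.5  0.3 -1.3] w 0.0193
shift [ 0.0026 -0.0003  0.0437] turn -0.26
```

Request:
{"fn": "servo_tool", "kwargs": {
  "plan": [
    [[0.002,0,0.02,0,255],[0.002,0,0.045,0,255],[0.002,0,0.07,0,255],[0.002,0,0.09,0,255],[0.002,0,0.105,0,255]]
  ]
}}

```text
time: 13.1
tcp_pos: [0.583, 0.1319, 0.1373]
orientation: [0.673, 0.739, -0.001, -0.0]
wrist_force: [1.1, 0.9, -2.2]
grip_width: 0.0193
```

Request:
{"fn": "servo_tool", "kwargs": {
  "plan": [
    [[0,0,0.006,0,255],[0,0,0.012,0,255],[0,0,0.017,0,255],[0,0,0.019,0,255],[0,0,0.019,0,255]]
  ]
}}

```text
time: 13.6
tcp_pos: [0.5834, 0.1321, 0.1198]
orientation: [0.673, 0.739, 0.0, 0.0]
wrist_force: [0.4, 0.4, -2.2]
grip_width: 0.0189
```

```bash
python3 - <<'E'
from h import *
go(.584,.1315,.1168,5.6)
save('sc13',grab_frame('scene'));save('sd13',grab_frame('side'))
a=cv2.imread('pics/sc13.png')[150:310,270:430];b=cv2.imread('pics/sd13.png')[70:230,270:430]
cv2.imwrite('pics/c13.png',cv2.resize(np.hstack([a,b]),None,fx=2.5,fy=2.5,interpolation=cv2.INTER_CUBIC))
E
```

```text
t 13.6 tcp [0.5834 0.1321 0.1198] yang 5.36 tilt 0.02 q7 0.04 F [ 0.4  0.4 -2.2] w 0.0189
shift [-0.0007  0.0005  0.003 ] turn -0.24
```

View pics/c13.png

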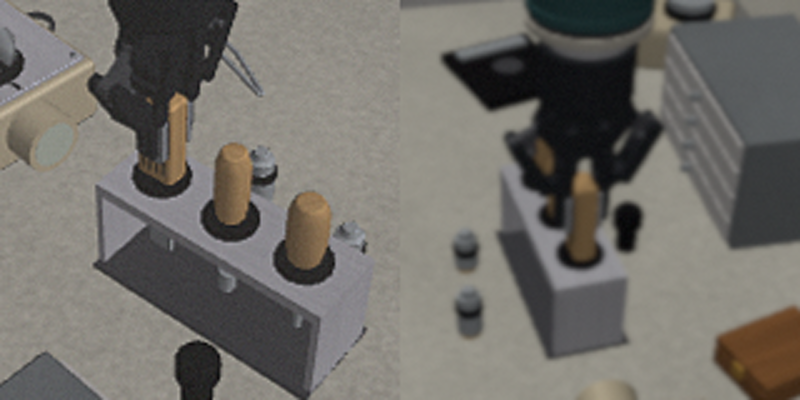

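In the hole; lowering the last few mm until the guard touches.

Request:
{"fn": "servo_tool", "kwargs": {
  "plan": [
    [[0,0,0.001,0,255],[0,0,0.002,0,255],[0,0,0.003,0,255],[0,0,0.003,0,255]]
  ]
}}

```text
time: 14.1
tcp_pos: [0.5835, 0.1321, 0.1168]
orientation: [0.673, 0.739, 0.0, 0.0]
wrist_force: [0.5, 0.9, 0.4]
grip_width: 0.0189
```

Request:
{"fn": "servo_tool", "kwargs": {
  "plan": [
    [[0,0,0,0,160],[0,0,0,0,110],[0,0,0,0,50],[0,0,0,0,0],[0,0,0,0,0]]
  ],
  "squeeze": 20
}}

```text
time: 14.6
tcp_pos: [0.5833, 0.1321, 0.1166]
orientation: [0.673, 0.739, -0.0, 0.0]
wrist_force: [0.6, -0.1, 0.5]
grip_width: 0.0853
```

Request:
{"fn": "servo_tool", "kwargs": {
  "plan": [
    [[0,0,0,0,0],[0,0,0,0,0],[0,0,0,0,0]]
  ]
}}

```text
time: 14.9
tcp_pos: [0.5833, 0.1321, 0.1166]
orientation: [0.673, 0.739, -0.0, 0.0]
wrist_force: [-0.2, -0.3, -0.3]
grip_width: 0.0854
```

```bash
python3 - <<'E'
from h import *
go(.584,.1315,.25,5.6)
save('w14',grab_frame('wrist'))
E
```

```text
t 14.9 tcp [0.5833 0.1321 0.1166] yang 5.36 tilt 0.01 q7 0.04 F [-0.2 -0.3 -0.3] w 0.0854
shift [-0.0006  0.0006 -0.1334] turn -0.24
```

View pics/w14.png

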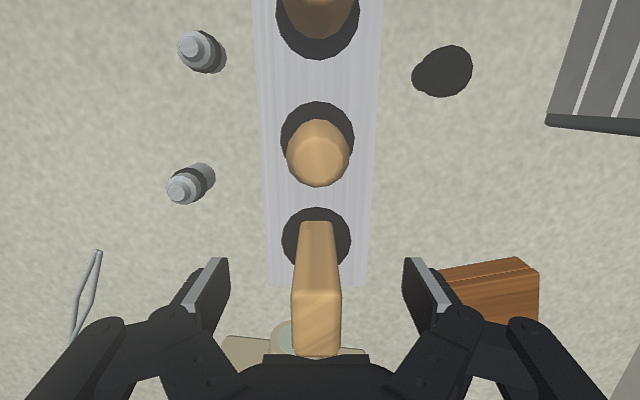

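Released, driver hanging centred in the hole. Retreating upward.

Request:
{"fn": "servo_tool", "kwargs": {
  "plan": [
    [[0,0,-0.02,0,0],[0,0,-0.05,0,0],[0,0,-0.09,0,0],[0,0,-0.13,0,0],[0,0,-0.15,0,0]]
  ]
}}

```text
time: 15.45
tcp_pos: [0.5842, 0.132, 0.2701]
orientation: [0.673, 0.739, 0.002, 0.001]
wrist_force: [-0.3, 0.3, -0.1]
grip_width: 0.0854
```

Request:
{"fn": "servo_tool", "kwargs": {
  "plan": [
    [[0.03,0,0,0,0],[0.06,0,0,0,0],[0.06,0,0,0,0],[0.06,0,0,0,0],[0.06,0,0,0,0]]
  ]
}}

```text
time: 15.95
tcp_pos: [0.5779, 0.1908, 0.2666]
orientation: [0.674, 0.739, -0.0, 0.0]
wrist_force: [0.7, 0.7, -0.5]
grip_width: 0.0853
```

```bash
python3 - <<'E'
from h import *
go(.584,.1315,.25,5.6)
save('w15',grab_frame('wrist'))
save('sc15',grab_frame('scene'));save('sd15',grab_frame('side'))
a=cv2.imread('pics/sc15.png')[110:310,180:430];b=cv2.imread('pics/sd15.png')[120:320,250:500]
cv2.imwrite('pics/c15.png',cv2.resize(np.hstack([a,b]),None,fx=1.6,fy=1.6,interpolation=cv2.INTER_CUBIC))
d=cv2.absdiff(cv2.imread('pics/sc15.png'),cv2.imread('pics/scene0.png'))
E
```

```text
t 15.95 tcp [0.5779 0.1908 0.2666] yang 5.3 tilt 0.03 q7 -0.13 F [ 0.7  0.7 -0.5] w 0.0853
shift [-0.0596  0.0006  0.0166] turn -0.3
```

View pics/c15.png

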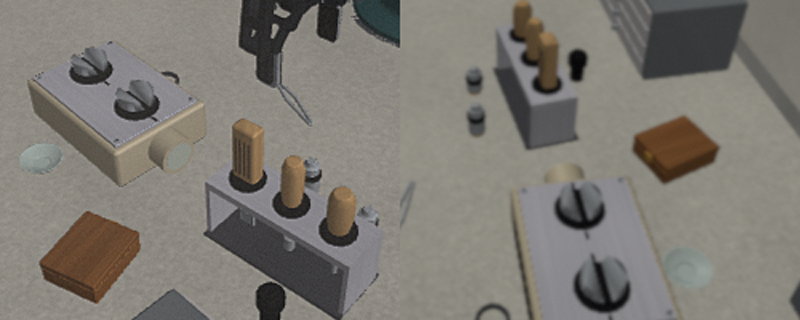

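View pics/w15.png

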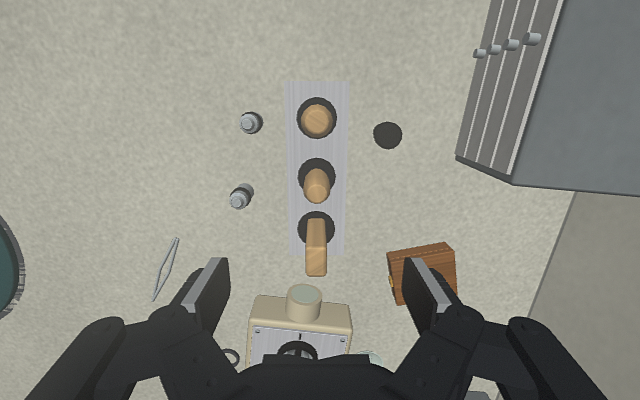

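```bash
python3 - <<'E'
from station import *
print(sign_off())
E
```

```text
the job is handed in; nothing more can be done
None
```

I took the paddle-handled screwdriver from the stand, seated it in the open slot and pushed the head down to its hard stop (about 23 N). I then turned it clockwise under roughly 13–14 N of push until it stopped (about 0.18 N m). After backing off inside the slot's play I lifted out, hung the driver back in its hole, let go and handed the job in at about 16 s.

**Last checks:**
- The slot is in line with its marks and parallel to its locked twin.
- The head looks level with the twin's. I judged this by eye and did not measure the spring-back.
- The driver hangs upright in the hole, with the guard on the plate.
- The gripper is open and touching nothing.

**One disagreement:** the tool had to turn about 79°, against about 71° expected. The blade lagged the slot by about 22° instead of 14°, so the driver probably twisted slightly in the grip. The slot still ended in line with its marks.

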